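Move the row of pots to the other rack in reverse order

TASK

The wooden rack will be used from the other side of the table, so move the three pots and the glue bottle from the dark steel rack to the light wooden rack in reverse order: the one that stands nearest the robot goes to the place farthest from the robot, the second to the third place, the third to the second, and the farthest to the nearest. Never let one tip over, and leave each standing upright and well centred on its round black pad, let go.

Things in the scene. Friction and masses are not known exactly. Their poses are not given: they have to be found in the camera images.
- old_rack: Dark steel rack, fixed; 320 x 84 mm; four places in a row at x = -112.5, -37.5, 37.5, 112.5 mm, y = 0, tops 13 mm above its underside. Its +x end is far from the robot (turned at most 20 degrees). Origin: centre of its underside (on a riser 42 mm above the table), z up. At the start one thing stands on each place, up to 4 mm off centre. Same ridges and cheeks as the wooden rack.
- new_rack: Light wooden rack, fixed, empty; 320 x 84 mm; four places in a row at x = -112.5, -37.5, 37.5, 112.5 mm, y = 0, tops 13 mm above its underside. Its +x end is far from the robot (turned at most 20 degrees). Origin: centre of its underside (on a riser 42 mm above the table), z up. Each place is a round black pad, 64 mm across. 3 mm ridges between places rise to 18 mm above the underside, end cheeks to 27 mm; long sides open: grasp across the row (along y).
- pot_0_mid (a point): Small round white pot with a black lid, 44 mm across, 35 mm high; loose, upright. This point is on its axis, 17.5 mm above its underside; z is up along the axis.
- pot_1_mid (a point): Small low round all-white lidded pot, 38 mm across, 24 mm high; loose, upright. This point is on its axis, 12 mm above its underside; z is up along the axis.
- pot_2_mid (a point): Round pot with a red lid, 58 mm across, 50 mm high; loose, upright. This point is on its axis, 25 mm above its underside; z is up along the axis.
- glue_bottle_mid (a point): Small white glue bottle with a dark nozzle, 35 mm across up to 74 mm above its foot (grip it there), the nozzle 18 mm across, 112 mm high in all; loose, upright. This point is on its axis, 56 mm above its underside; z is up along the axis.
- liner_blue: Round blue liner, 64 mm across and 3 mm thick, fixed to one of the dark rack's places, under one of the things at the start; it stays there and only marks that place. Origin: centre of its underside.
- liner_green: Round green liner, 64 mm across and 3 mm thick, fixed to one of the dark rack's places, under one of the things at the start; it stays there and only marks that place. Origin: centre of its underside.
- liner_yellow: Round yellow liner, 64 mm across and 3 mm thick, fixed to one of the dark rack's places, under one of the things at the start; it stays there and only marks that place. Origin: centre of its underside.
- liner_orange: Round orange liner, 64 mm across and 3 mm thick, fixed to one of the dark rack's places, under one of the things at the start; it stays there and only marks that place. Origin: centre of its underside.
There are look-alikes about, which are no part of the job. What is shaped like the part that bears pot_2_mid but purple or yellow is not meant.

How it is judged:
By the outcome, as a careful person would: the job done as asked, in the order asked, and still so for the second after the job is handed in, with the robot touching nothing.
It also fails if it takes over 136 s, if anything falls off the work surface, if the arm or the gripper's body presses on something with over 40 N, if the wrist force passes 120 N, or if a joint passes its speed limit or range.

ROBOT

A 6-joint arm with a two-finger parallel gripper is mounted at the origin on a cart in front of the work surface, level with it; the furniture and walls round the work are solid. World frame = base frame: x ahead of the robot, y to its left, z up, the work surface at z = 0. Lengths are in mm, angles in rad, forces in N, time in s.
With the tool pointing down it reaches from about 275 to 750 mm from the base axis. Payload 10.2 kg.
Tool frame: the origin (TCP) lies between the finger pads; the fingertips stand 17 mm ahead of it and the grasp point (between the pads) lies 2 mm behind it (tips_ahead is the distance from the TCP to the fingertips, in mm); z points along the fingers, y is the line along which they close (so a half turn about z gives the same grasp; the last joint's range is limited). The gripper opens to 85 mm and grips with 20 to 120 N. Pads are 22 mm wide; open, the fingers measure 114 mm over their backs; the gripper's body (76 mm by 85 mm) begins 54 mm behind the grasp point. The pads swing forward as they close: fully open they stand 13 mm farther back than shut.
Start: joints at [1.015, 0.313, 1.498, -0, 1.331, -0.223], TCP at [171.526, 496.196, 248.294] pointing down, gripper open.
Joint ranges: [-2.94, 2.94], [-0.97, 2.17], [0.19, 2.56], [-1.23, 4.37], [0.02, 3.11], [-2.88, 2.88]. Speed limits (rad/s): [2.39, 2.39, 3.01, 3.14, 3.14, 3.14].

INTERFACE

Orientations are given as a unit quaternion [w, x, y, z].
In Python, from rig import sense, capture, finish_job, boxes_of, tips_ahead gives the robot as it stands.
- The arm moves only by the tool drive_tool, never from a script. Its argument "commands" is text: rows parted by semicolons, each of 7 numbers parted by spaces: the shift along the world's x, y, z in units of 0.1 m (1.0 is 0.1 m), then the turn, a rotation vector about the world's x, y, z in units of pi/4 rad (1.0 is pi/4 rad), then the opening in per cent of the stroke, from 0 (shut) to 100 (fully open). A call has 1 to 20 rows; each row shifts and turns the commanded pose from where the row before left it; what a row does not reach is not made up. A row lasts 1/12 s, in which the tool goes at most 41.7 mm and 7.16 degrees, less where a joint would pass 70% of its speed; a pose out of reach is approached as far as the arm can. A call with a number of a shift or a turn outside -1 to 1 is refused whole. A call with a gripper value outside its range is refused whole. The fingers move at their own pace and stop on an object; "force" is the grip in N (left out, the last holds). Time passes only in rows, so rows that do not move let the fingers close. It gives the time, the measured TCP pose, the force, the opening and the grip force at its end, in the units of the state.
- sense(): the state, without advancing time (a new reading comes with each control period).
- capture(name): name is "scene" or "top" or "wrist"; returns a dict with "pixels" (384x512x3 uint8, blue, green, red), "fov_y" (degrees; the focal length in pixels is half the picture's height over the tangent of half this angle, whatever the lens; pixels are square), "cx", "cy" (the principal point, pixels), "position" and "attitude" of the camera in the world; the wrist camera has in their place "tool_from_camera" (4x4, takes a point from camera to tool coordinates, whose origin is the TCP and whose axes are the flange's). Camera axes: x right, y down, z forward; pixel columns grow to the right and rows downward; lengths in mm; the calibration is good to about 2 mm. The wrist camera is an equidistant fisheye: a pixel r from the principal point sees the ray r / f radians off the axis. A picture is of the moment at which its call begins: read the wrist's pose just before it. There is no depth.
- finish_job(): hands the job in; it is judged then, once.
Trained networks look in a picture, given as the dict that the camera call returned (one of the last four; its "shot" number tells which), for a name from the list of things; names that differ only in an ending like _2 or _b are one class to them, and where a whole thing is asked for, a point or a joint stands for the part that bears it (a point fixed in the world has none). Each returns a list of dicts, best first, with "confidence" (0 to 1); they miss things now and then, are a little off and sometimes report something else, mostly with a low value. They report only what shows in the picture. A call takes as long as a camera call. They do not tell look-alikes from the thing itself.
- boxes_of(picture, name): "position" ([column, row] in pixels, amid what is visible of it).
The state is a dict: "time_s": time; "joints": joint angles; "dq": joint speeds; "tau": joint torques, N m; "eef_pos": TCP position; "ee_rot": TCP orientation; "force": force on the tool from outside, world axes, zero at the start; "wrist_torque": the same for the moment, N m; "grip_width": opening from 0.0 (shut) to 1.0 (fully open); "grip_force": force on a finger pad.
Only numpy, scipy, OpenCV 4.12 (cv2) and the standard library are available. Lean on these libraries where they do the work, as an engineer would, in place of code of your own. Each camera call takes 0.05 s, during which the arm holds its last target. There are 200 camera calls.

## Working session

There is one attempt and no reset: what is moved stays moved. The work goes in short steps, Python scripts to look and compute and a tool call to move; the robot and the scene stay as the last step left them, time stands still between calls to the robot, and variables do not carry over. Pictures are saved under pics/ and viewed, at most 17 in all, crops included, and the job is handed in when it is done.

Besides the shell and the picture viewer there is one more tool, called after ">>>" as name(argument=value, ...) on one line, values as JSON. drive_tool: Moves the arm, as the interface text tells. Shifts and turns lie within -1 to 1; 1 stands for 0.1 m of shift or pi/4 rad of turn. Its arguments: {"type":"object","properties":{"commands":{"type":"string"},"force":{"type":"number"}},"required":["commands"]}

```bash
mkdir -p pics; ls; cat > h.py <<'E'
from rig import *
import numpy as np, cv2
from scipy.spatial.transform import Rotation as R
def rot(q): return R.from_quat([q[1],q[2],q[3],q[0]]).as_matrix()
def ray(p,uv,st=None):
    f=192/np.tan(np.radians(p["fov_y"])/2); d=np.array([uv[0]-p["cx"],uv[1]-p["cy"]])
    if "tool_from_camera" in p:
        r=np.hypot(*d); a=r/f; v=np.r_[np.sin(a)*d/max(r,1e-9),np.cos(a)]
        T=np.array(p["tool_from_camera"]); W=rot(st["ee_rot"])
        return np.array(st["eef_pos"])+W@T[:3,3], W@T[:3,:3]@v
    a=np.array(p["attitude"]); A=rot(a) if a.shape==(4,) else a
    return np.array(p["position"]), A@np.r_[d/f,1]
def atz(p,uv,z,st=None):
    o,v=ray(p,uv,st); return (o+v*(z-o[2])/v[2]).round(1)
E
cat > a.py <<'E'
from h import *
st=sense(); print({k:st[k] for k in("time_s","eef_pos","ee_rot","grip_width")},tips_ahead)
for n in("scene","top"):
    p=capture(n); print(n,p["position"],p["attitude"],p["fov_y"],p["cx"],p["cy"])
    cv2.imwrite(f"pics/{n}0.png",cv2.resize(p["pixels"],(800,600)))
    for t,z in(("old_rack",50),("new_rack",50),("pot_0_mid",75),("pot_1_mid",70),("pot_2_mid",83),("glue_bottle_mid",114),("liner_blue",57),("liner_green",57),("liner_yellow",57),("liner_orange",57)):
        for b in boxes_of(p,t): print(t,round(b["confidence"],2),b["position"],atz(p,b["position"],z))
E
python3 a.py
```

```text
pics
{'time_s': 0.0, 'eef_pos': array([171.39156448, 495.97959545, 247.72935387]), 'ee_rot': array([-2.57027002e-04,  1.65621401e-01,  9.86189190e-01, -6.05692432e-04]), 'grip_width': 0.9980733648434581} 17.0
scene [-110.38039369 1011.18135069  643.07936114] [ 0.14031077 -0.21738175  0.81159948 -0.523798  ] 42.63841657596706 268.0066566071272 191.9268631688658
old_rack 0.88 [193.4, 234.7] [576.7 187.1  50. ]
pot_0_mid 0.85 [191.4, 210.4] [631.5 122.3  75. ]
pot_1_mid 0.66 [225.8, 240.1] [472.4 197.6  70. ]
pot_1_mid 0.47 [206.6, 211.6] [599.5 100.3  70. ]
pot_2_mid 0.78 [365.8, 207.2] [ 242.  -105.3   83. ]
pot_2_mid 0.6 [281.6, 304.4] [236.8 359.7  83. ]
pot_2_mid 0.51 [259.7, 242.6] [386.7 187.2  83. ]
glue_bottle_mid 0.55 [206.6, 213.0] [540.5 176.3 114. ]
liner_green 0.41 [220.0, 244.7] [485.2 203.7  57. ]
liner_orange 0.42 [186.3, 222.8] [622.3 156.8  57. ]
top [ 371.07710646   20.78816688 1077.47155333] [-0.03318937  0.70671573 -0.70613371  0.02874935] 52.59772458283563 252.62094467198594 189.12746990566902
old_rack 0.73 [203.9, 162.1] [533.8 157.6  50. ]
old_rack 0.53 [211.3, 153.1] [558.1 138.1  50. ]
new_rack 0.71 [336.0, 164.0] [ 528.7 -195.    50. ]
pot_0_mid 0.7 [215.4, 125.3] [627.6 125.2  75. ]
pot_1_mid 0.75 [197.7, 177.1] [491.  170.7  70. ]
pot_2_mid 0.94 [153.6, 257.9] [283.3 277.8  83. ]
pot_2_mid 0.93 [343.8, 258.7] [ 282.1 -203.4   83. ]
pot_2_mid 0.84 [190.3, 205.2] [417.  186.8  83. ]
pot_2_mid 0.48 [210.5, 157.7] [540.1 136.3  83. ]
glue_bottle_mid 0.77 [200.3, 152.0] [549.3 158.5 114. ]
liner_blue 0.62 [205.0, 162.7] [531.1 153.8  57. ]
liner_blue 0.51 [204.3, 181.7] [480.4 155.   57. ]
liner_green 0.55 [204.0, 181.1] [482.  155.8  57. ]
liner_green 0.24 [197.9, 177.0] [492.9 172.1  57. ]
liner_orange 0.62 [209.1, 155.5] [550.4 143.1  57. ]
```

View pics/top0.png

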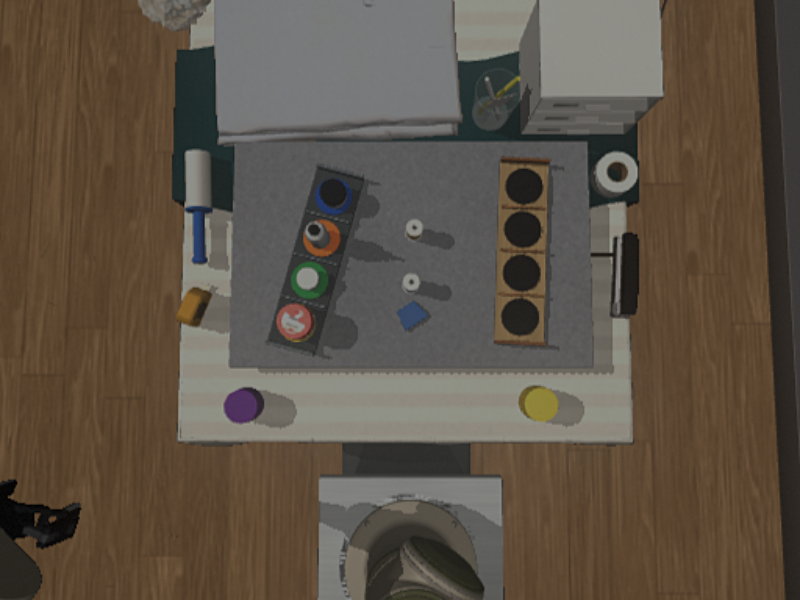

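View pics/scene0.png

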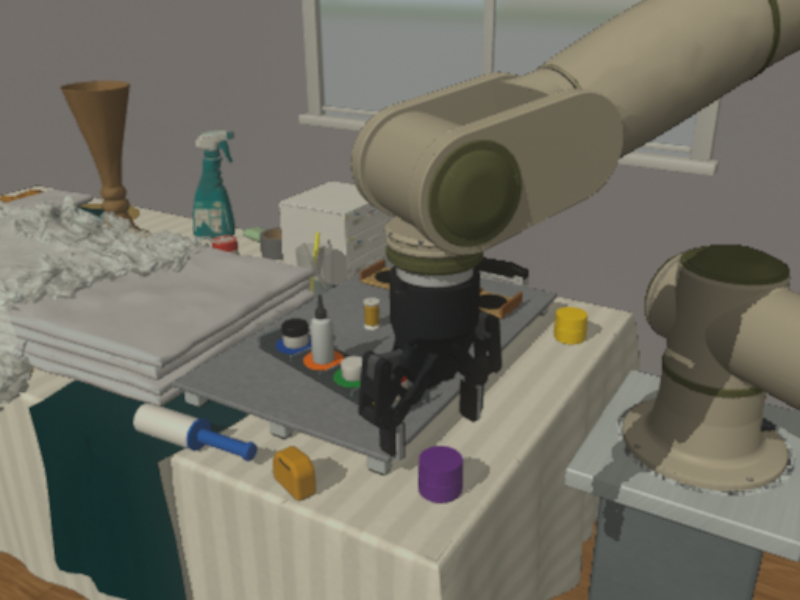

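The top view shows the dark rack's order from near to far: red-lid pot (295,322 in the view), all-white pot (308,280), glue (318,236), black-lid pot (333,193). The wooden rack's pads run from (520,317) at the near end to (524,187) at the far end. I'll measure the pads and liners by colour.

```bash
cat > b.py <<'E'
from h import *
p=capture("top"); im=p["pixels"]; hsv=cv2.cvtColor(im,cv2.COLOR_BGR2HSV)
def blobs(m,x0,x1,y0,y1,z,tag):
    k=np.zeros_like(m); k[y0:y1,x0:x1]=m[y0:y1,x0:x1]
    n,_,s,c=cv2.connectedComponentsWithStats(k)
    for i in range(1,n):
        if s[i][4]>60: print(tag,s[i],c[i].round(1),atz(p,c[i],z))
m=(im.max(2)<45).astype(np.uint8)
blobs(m,318,350,100,222,55,"pad")
S=hsv[...,1]>90; H=hsv[...,0]
for t,a,b in(("blue",100,125),("orange",5,20),("green",40,85),("red",0,4),("red2",170,180),("yel",21,35)):
    blobs((S&(H>=a)&(H<=b)).astype(np.uint8),165,240,100,230,58,t)
E
python3 b.py
```

```text
pad [324 108  23  23 412] [335.1 118.8] [ 650.3 -193.7   55. ]
pad [323 136  23  22 412] [334.1 146.4] [ 575.2 -189.7   55. ]
pad [322 163  24  23 418] [333.4 174.2] [ 500.7 -186.6   55. ]
pad [321 191  24  23 429] [332.6 202.4] [ 426.  -183.2   55. ]
blue [202 114  23  24 183] [212.9 128.3] [623.9 133.6  58. ]
orange [194 140  24  25 259] [207.6 153.5] [555.7 147.   58. ]
green [186 168  24  23 252] [198.6 179.8] [485.4 170.   58. ]
red [177 194  24  23 264] [189.4 204.2] [420.7 193.4  58. ]
```

>>> drive_tool(commands="0.28 -0.3 0 0 0 0.007 100;0.28 -0.3 0 0 0 0.007 100;0.28 -0.3 0 0 0 0.007 100;0.28 -0.3 0 0 0 0.007 100;0.28 -0.3 0 0 0 0.007 100;0.28 -0.3 0 0 0 0.007 100;0.28 -0.3 0 0 0 0.007 100;0.28 -0.3 0 0 0 0.007 100;0.28 -0.3 0 0 0 0.007 100;0.28 -0.3 0 0 0 0.007 100;0 0 0 0 0 0 100;0 0 0 0 0 0 100;0 0 0 0 0 0 100", force=40)

```text
time_s: 2.23
eef_pos: [451.2, 196.5, 248.2]
ee_rot: [-0.0, 0.139, 0.99, 0.0]
force: [0.6, 0.3, 0.1]
grip_width: 0.999
grip_force: 0.0
```

```bash
cat > c.py <<'E'
from h import *; import sys
st=sense(); p=capture("wrist"); print(st["eef_pos"].round(1),st["ee_rot"].round(3),np.array(p["tool_from_camera"]).round(2).tolist(),p["fov_y"])
cv2.imwrite("pics/w%s.png"%sys.argv[1],cv2.resize(p["pixels"],(768,576)))
for t,z in(("pot_0_mid",75),("pot_1_mid",70),("pot_2_mid",83),("glue_bottle_mid",114),("liner_blue",57),("liner_green",57),("liner_yellow",57),("liner_orange",57)):
    for b in boxes_of(p,t): print(t,round(b["confidence"],2),b["position"],atz(p,b["position"],z,st))
E
python3 c.py 1
```

```text
[451.2 196.5 248.2] [-0.     0.139  0.99   0.   ] [[-0.0, -0.96, -0.28, 69.48], [1.0, -0.0, 0.0, -0.71], [-0.0, -0.28, 0.96, -125.11], [0.0, 0.0, 0.0, 1.0]] 65.70646984690485
pot_0_mid 0.54 [249.4, 319.0] [622.1 141.2  75. ]
pot_1_mid 0.96 [244.2, 219.1] [491.  173.6  70. ]
pot_2_mid 0.65 [286.0, 14.9] [297.4 272.4  83. ]
pot_2_mid 0.64 [235.5, 150.1] [415.  187.5  83. ]
glue_bottle_mid 0.69 [242.3, 289.5] [550.3 155.2 114. ]
liner_blue 0.74 [260.8, 313.1] [630.6 154.3  57. ]
liner_green 0.93 [242.5, 198.9] [472.1 176.9  57. ]
liner_yellow 0.7 [257.2, 125.7] [399.  214.5  57. ]
liner_yellow 0.36 [234.0, 150.1] [417.3 183.5  57. ]
liner_orange 0.86 [242.8, 253.9] [537.7 157.6  57. ]
```

View pics/w1.png

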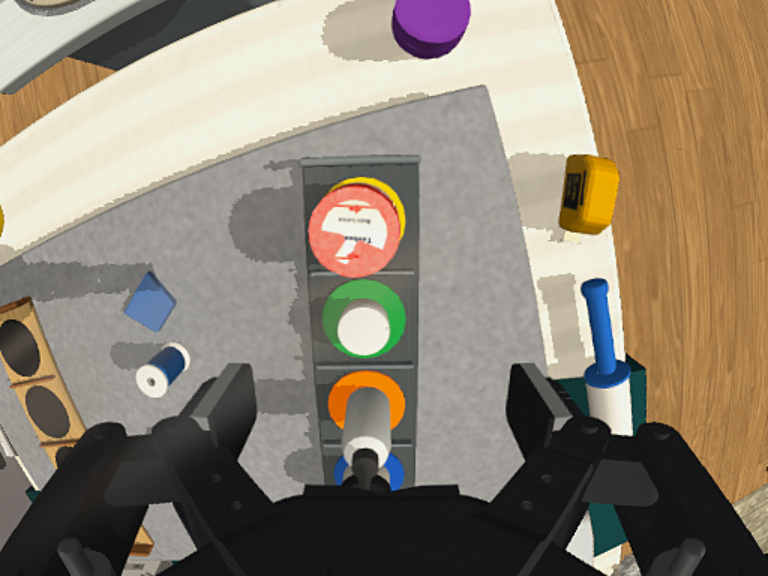

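The wrist view shows the rack aligned with the tool. The red lid's centre is at (354,231), the white lid's at (363,325), and the black-lid pot is hidden behind the glue bottle. I'll convert these at their lid heights.

```bash
cat > d.py <<'E'
from h import *
st=sense(); p=capture("wrist"); im=p["pixels"]; hsv=cv2.cvtColor(im,cv2.COLOR_BGR2HSV)
k=512/768
for n,u,z in(("red lid",(354,231),108),("pot1 lid",(363,329),82),("green L",(364,318),58),("orange L",(367,402),58),("ridge12",(362,272),60),("ridge23",(364,364),60),("cheek L",(303,161),69),("cheek R",(419,158),69),("padL",(230,400),58),("tipL",(230,410),231),("tipR",(530,410),231)):
    print(n,atz(p,np.array(u)*k,z,st))
E
python3 d.py
```

```text
red lid [416.1 189.2 108. ]
pot1 lid [486.7 173.   82. ]
green L [486.9 172.8  58. ]
orange L [556.9 154.3  58. ]
ridge12 [452.2 181.6  60. ]
ridge23 [522.5 162.2  60. ]
cheek L [364.3 165.8  69. ]
cheek R [384.6 241.7  69. ]
padL [527.   42.3  58. ]
tipL [452.9 135.  231. ]
tipR [484.6 246.1 231. ]
```

>>> drive_tool(commands="-0.175 -0.037 -0.2 0 0 0 100;-0.175 -0.037 -0.2 0 0 0 100;0 0 -0.25 0 0 0 100;0 0 -0.25 0 0 0 100;0 0 -0.25 0 0 0 100;0 0 -0.25 0 0 0 100;0 0 -0.15 0 0 0 100;0 0 -0.1 0 0 0 100;0 0 0 0 0 0 100;0 0 0 0 0 0 100;0 0 0 0 0 0 60;0 0 0 0 0 0 50;0 0 0 0 0 0 40;0 0 0 0 0 0 40;0 0 0 0 0 0 40;0 0 0 0 0 0 40", force=40)

```text
time_s: 4.07
eef_pos: [417.0, 189.0, 84.3]
ee_rot: [0.001, 0.138, 0.99, 0.0]
force: [-1.7, -0.2, 4.7]
grip_width: 0.673
grip_force: 42.0
```

>>> drive_tool(commands="0 0 0.2 0 0 0 40;0 0 0.3 0 0 0 40;0 0 0.3 0 0 0 40;0 0 0.3 0 0 0 40;0.12 -0.2 0.2 0 0 0.02 40;0.18 -0.3 0 0 0 0.023 40;0.18 -0.3 0 0 0 0.023 40;0.18 -0.3 0 0 0 0.023 40;0.18 -0.3 0 0 0 0.023 40;0.18 -0.3 0 0 0 0.023 40;0.18 -0.3 0 0 0 0.023 40;0.18 -0.3 0 0 0 0.023 40;0.18 -0.3 0 0 0 0.023 40;0.18 -0.3 0 0 0 0.023 40;0.18 -0.3 0 0 0 0.023 40;0.18 -0.3 0 0 0 0.023 40;0.23 -0.32 0 0 0 0.023 40;0 0 0 0 0 0 40;0 0 0 0 0 0 40;0 0 0 0 0 0 40")

```text
time_s: 5.73
eef_pos: [649.3, -192.8, 213.2]
ee_rot: [-0.0, 0.023, 1.0, 0.0]
force: [0.6, 0.1, -0.8]
grip_width: 0.669
grip_force: 43.3
```

```bash
cat > e.py <<'E'
from h import *; import sys
st=sense(); p=capture("wrist"); im=p["pixels"]; print(st["time_s"],st["eef_pos"].round(1),st["ee_rot"].round(3),st["grip_width"])
cv2.imwrite("pics/w%s.png"%sys.argv[1],cv2.resize(im,(768,576)))
m=(im.max(2)<55).astype(np.uint8)
n,_,s,c=cv2.connectedComponentsWithStats(m)
for i in range(1,n):
    if s[i][4]>150: print(s[i],c[i].round(1),atz(p,c[i],55,st))
E
python3 e.py 2
```

```text
5.7333 [ 649.3 -192.8  213.2] [-0.     0.023  1.     0.   ] 0.6685614967219305
[  69    1   68  123 3510] [86.9 63.9] [ 510.5 -361.2   55. ]
[474   0  33 188 372] [494.8  92.9] [546.3 101.1  55. ]
[ 220    3   66   62 3136] [252.4  33.3] [ 502.7 -188.1   55. ]
[ 220   76   66   66 3326] [252.6 108.7] [ 576.3 -191.3   55. ]
[222 155  52  29 574] [242.4 165.5] [ 630.5 -203.6   55. ]
[    8   236   493   148 32734] [258.5 337.9] [ 848.5 -196.6   55. ]
```

View pics/w2.png

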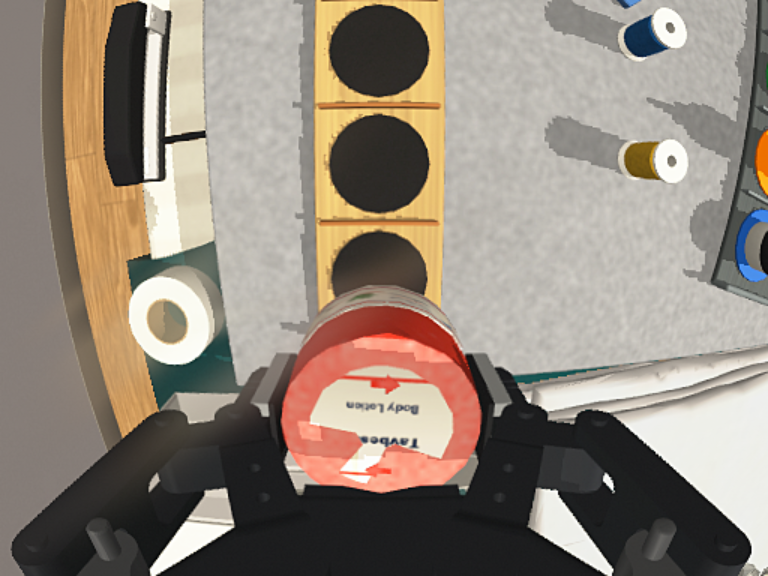

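The view shows the pads at (379,51), (379,163), and part of the far pad below the red pot. The far pad extrapolates to about (651,-194), so I'll shift a little and lower.

>>> drive_tool(commands="0.027 -0.015 -0.1 0 0 0 40;0 0 -0.25 0 0 0 40;0 0 -0.25 0 0 0 40;0 0 -0.25 0 0 0 40;0 0 -0.2 0 0 0 40;0 0 -0.12 0 0 0 40;0 0 -0.08 0 0 0 40;0 0 -0.04 0 0 0 40;0 0 -0.02 0 0 0 40;0 0 0 0 0 0 40;0 0 0 0 0 0 40;0 0 0 0 0 0 40")

```text
time_s: 6.78
eef_pos: [652.7, -194.6, 84.4]
ee_rot: [0.001, 0.022, 1.0, -0.0]
force: [-2.7, 2.5, 6.0]
grip_width: 0.663
grip_force: 43.9
```

>>> drive_tool(commands="0 0 0 0 0 0 70;0 0 0 0 0 0 76;0 0 0 0 0 0 82;0 0 0 0 0 0 90;0 0 0 0 0 0 100;0 0 0 0 0 0 100;0 0 0 0 0 0 100")

```text
time_s: 7.37
eef_pos: [652.2, -194.7, 82.2]
ee_rot: [-0.0, 0.023, 1.0, -0.0]
force: [0.5, -1.1, 0.7]
grip_width: 0.998
grip_force: 0.0
```

>>> drive_tool(commands="0 0 0.1 0 0 0 100;0 0 0.2 0 0 0 100;0 0 0.3 0 0 0 100;0 0 0.3 0 0 0 100;-0.1 0 0.3 0 0 0 100;-0.3 0 0.1 0 0 0 100;-0.3 0 0.1 0 0 0 100;0 0 0 0 0 0 100;0 0 0 0 0 0 100;0 0 0 0 0 0 100")

```text
time_s: 8.2
eef_pos: [582.6, -194.8, 222.9]
ee_rot: [0.0, 0.023, 1.0, -0.0]
force: [-0.5, 0.1, -0.4]
grip_width: 1.002
grip_force: 0.0
```

```bash
cat > f.py <<'E'
from h import *; import sys
print(sense()["time_s"],sense()["eef_pos"].round(1))
p=capture("top"); z=float(sys.argv[2])
for b in boxes_of(p,sys.argv[1]): print(round(b["confidence"],2),b["position"],atz(p,b["position"],z))
cv2.imwrite("pics/t%s.png"%sys.argv[3],cv2.resize(p["pixels"][90:230,160:370],(840,560),interpolation=cv2.INTER_CUBIC)[:,:800])
E
python3 f.py pot_2_mid 105 1
```

```text
8.2 [ 582.6 -194.8  222.9]
0.5 [355.5, 262.7] [ 274.4 -227.1  105. ]
```

>>> drive_tool(commands="-0.074 0.283 0 0 0 -0.021 100;-0.074 0.283 0 0 0 -0.021 100;-0.074 0.283 0 0 0 -0.021 100;-0.074 0.283 0 0 0 -0.021 100;-0.074 0.283 0 0 0 -0.021 100;-0.074 0.283 0 0 0 -0.021 100;-0.074 0.283 0 0 0 -0.021 100;-0.074 0.283 0 0 0 -0.021 100;-0.074 0.283 0 0 0 -0.021 100;-0.074 0.283 0 0 0 -0.021 100;-0.074 0.283 0 0 0 -0.021 100;-0.074 0.283 0 0 0 -0.021 100;-0.074 0.283 0 0 0 -0.021 100;0 0 0 0 0 0 100;0 0 0 0 0 0 100;0 0 0 0 0 0 100")

```text
time_s: 9.63
eef_pos: [486.5, 173.1, 222.0]
ee_rot: [-0.0, 0.129, 0.992, -0.0]
force: [0.4, 0.2, 0.5]
grip_width: 1.001
grip_force: 0.0
```

```bash
python3 f.py pot_2_mid 105 1; python3 c.py 3
```

```text
9.6333 [486.5 173.1 222. ]
0.74 [342.4, 258.3] [ 285.1 -195.1  105. ]
0.72 [339.1, 113.3] [ 651.  -193.6  105. ]
[486.5 172.5 222.1] [-0.     0.13   0.992 -0.   ] [[-0.0, -0.96, -0.28, 69.49], [1.0, -0.0, 0.0, -0.73], [-0.0, -0.28, 0.96, -125.11], [0.0, 0.0, 0.0, 1.0]] 65.70646984690485
pot_0_mid 0.74 [246.8, 313.1] [628.1 125.7  75. ]
pot_1_mid 0.97 [256.8, 189.8] [491.5 173.5  70. ]
pot_1_mid 0.57 [251.0, 106.8] [413.7 188.6  70. ]
pot_1_mid 0.49 [269.3, 299.8] [619.6 154.4  70. ]
pot_2_mid 0.62 [302.0, 0.1] [327.8 258.9  83. ]
glue_bottle_mid 0.83 [253.6, 271.6] [553.1 153.8 114. ]
glue_bottle_mid 0.36 [252.6, 151.6] [449.  180.8 114. ]
liner_blue 0.86 [269.7, 298.9] [627.8 153.6  57. ]
liner_green 0.93 [247.1, 167.2] [470.  169.3  57. ]
liner_yellow 0.59 [251.7, 106.3] [413.2 189.3  57. ]
liner_orange 0.67 [20.8, 251.9] [ 495.1 -171.2   57. ]
liner_orange 0.62 [248.8, 231.4] [536.8 152.9  57. ]
liner_orange 0.21 [257.6, 190.2] [495.6 173.4  57. ]
```

View pics/t1.png

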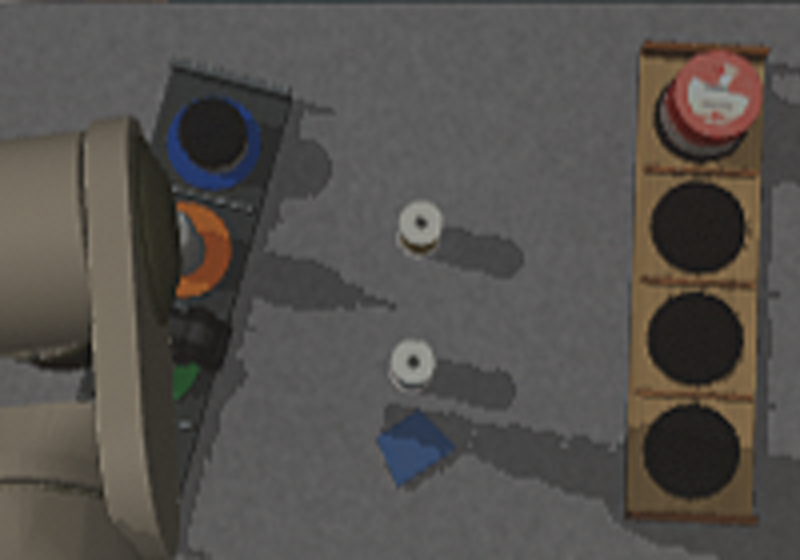

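View pics/w3.png

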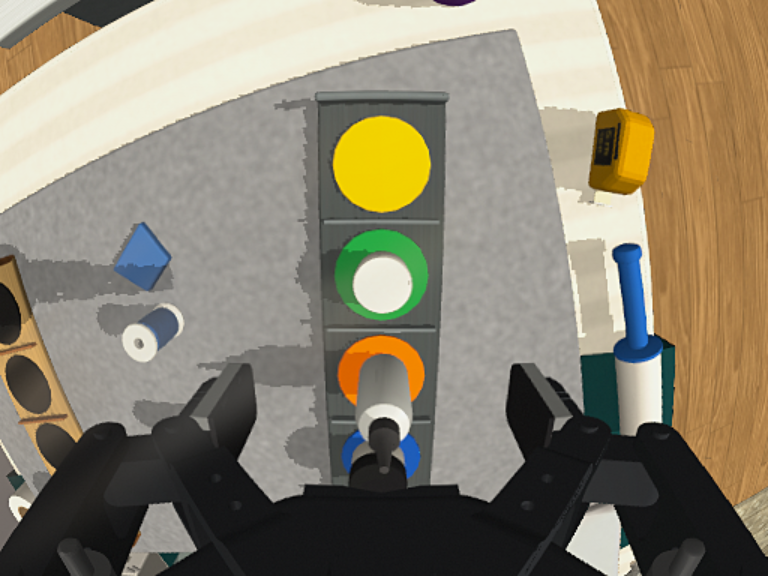

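The top view shows the red pot centred on the far pad (lid at 651,-193.6). The wrist view shows the white pot's lid at (382,283), which is within about 1 mm of the TCP. I'll grasp it low.

>>> drive_tool(commands="0.01 0 -0.24 0 0 0 100;0 0 -0.3 0 0 0 100;0 0 -0.3 0 0 0 100;0 0 -0.3 0 0 0 100;0 0 -0.2 0 0 0 100;0 0 -0.1 0 0 0 100;0 0 0 0 0 0 100;0 0 0 0 0 0 80;0 0 0 0 0 0 65;0 0 0 0 0 0 55;0 0 0 0 0 0 45;0 0 0 0 0 0 35;0 0 0 0 0 0 25;0 0 0 0 0 0 25;0 0 0 0 0 0 25;0 0 0 0 0 0 25;0 0 0 0 0 0 25", force=30)

```text
time_s: 11.6
eef_pos: [487.6, 173.3, 79.5]
ee_rot: [0.001, 0.129, 0.992, 0.0]
force: [-0.9, -0.6, 6.2]
grip_width: 0.423
grip_force: 29.3
```

>>> drive_tool(commands="0 0 0.15 0 0 0 25;0 0 0.25 0 0 0 25;0 0 0.35 0 0 0 25;0 0 0.35 0 0 0 25;0.068 -0.28 0 0 0 0.021 25;0.068 -0.28 0 0 0 0.021 25;0.068 -0.28 0 0 0 0.021 25;0.068 -0.28 0 0 0 0.021 25;0.068 -0.28 0 0 0 0.021 25;0.068 -0.28 0 0 0 0.021 25;0.068 -0.28 0 0 0 0.021 25;0.068 -0.28 0 0 0 0.021 25;0.068 -0.28 0 0 0 0.021 25;0.068 -0.28 0 0 0 0.021 25;0.068 -0.28 0 0 0 0.021 25;0.068 -0.28 0 0 0 0.021 25;0.068 -0.28 0 0 0 0.021 25;0 0 0 0 0 0 25;0 0 0 0 0 0 25;0 0 0 0 0 0 25")

```text
time_s: 13.27
eef_pos: [575.3, -190.3, 188.4]
ee_rot: [-0.0, 0.023, 1.0, 0.0]
force: [-0.0, 0.8, -0.4]
grip_width: 0.425
grip_force: 30.3
```

```bash
python3 e.py 4
```

```text
13.2667 [ 575.3 -190.3  188.4] [-0.     0.023  1.     0.   ] 0.4251089151436726
[ 217    0   73   59 3496] [253.3  27.1] [ 429.7 -184.8   55. ]
[  56   60   33  121 3023] [ 72.  116.7] [ 491.6 -365.3   55. ]
[ 96  61  35 119 453] [105.1 125.1] [ 505.  -327.4   55. ]
[ 218   72   72   72 3860] [254.3 107.7] [ 501.8 -187.2   55. ]
[474 132  38 119 255] [494.9 191.8] [588.5  90.7  55. ]
[220 157  51  27 446] [241.4 167. ] [ 553.3 -200.9   55. ]
[252 185  36  34 285] [274.7 207.4] [ 592.3 -172.5   55. ]
[   21   234   466   150 33663] [260.7 334. ] [ 744.7 -190.9   55. ]
```

View pics/w4.png

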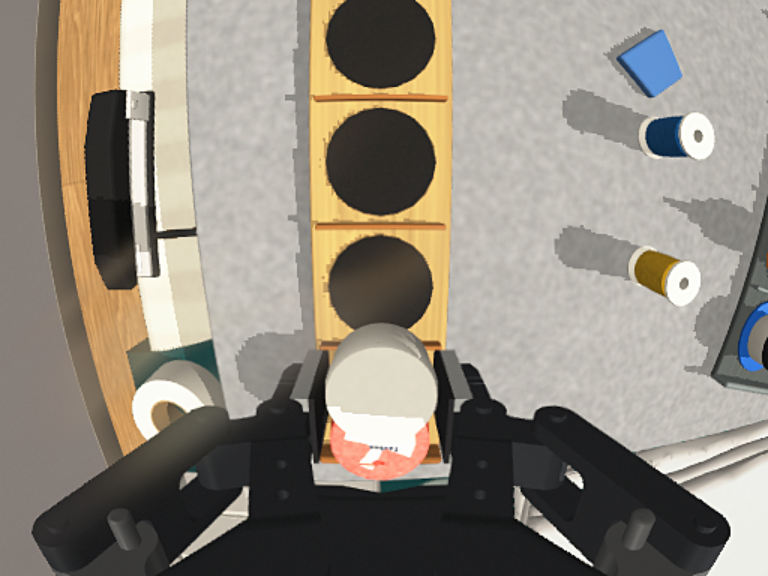

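```bash
python3 - <<'E'
from h import *
st=sense(); p=capture("wrist")
print(atz(p,(254,253.5),188.4+3,st), atz(p,(381*2/3,287*2/3),55,st))
E
```

```text
[ 568.6 -190.3  191.4] [ 576.2 -190.5   55. ]
```

The view shows the white pot held level, with its pad visible at (381,287), which is world (576.2,-190.5). I'll lower and release.

>>> drive_tool(commands="0.007 -0.003 -0.2 0 0 0 25;0 0 -0.3 0 0 0 25;0 0 -0.3 0 0 0 25;0 0 -0.15 0 0 0 25;0 0 -0.08 0 0 0 25;0 0 -0.05 0 0 0 25;0 0 -0.02 0 0 0 25;0 0 -0.01 0 0 0 25;0 0 0 0 0 0 25;0 0 0 0 0 0 25;0 0 0 0 0 0 25")

```text
time_s: 14.28
eef_pos: [576.8, -190.9, 79.5]
ee_rot: [0.001, 0.022, 1.0, -0.0]
force: [-3.4, 2.4, 3.7]
grip_width: 0.419
grip_force: 30.7
```

>>> drive_tool(commands="0 0 0 0 0 0 46;0 0 0 0 0 0 52;0 0 0 0 0 0 60;0 0 0 0 0 0 75;0 0 0 0 0 0 100;0 0 0 0 0 0 100;0 0 0.1 0 0 0 100;0 0 0.3 0 0 0 100;0 0 0.35 0 0 0 100;0 0 0.35 0 0 0 100;0 0 0.35 0 0 0 100;0 0 0.15 0 0 0 100;0 0 0 0 0 0 100")

```text
time_s: 15.37
eef_pos: [577.2, -191.6, 242.6]
ee_rot: [0.004, 0.023, 1.0, -0.002]
force: [0.0, -0.1, -0.6]
grip_width: 1.002
grip_force: 0.0
```

>>> drive_tool(commands="-0.07 0.28 0.04 0 0 -0.021 100;-0.07 0.28 0.04 0 0 -0.021 100;-0.07 0.28 0.04 0 0 -0.021 100;-0.07 0.28 0.04 0 0 -0.021 100;-0.07 0.28 0.04 0 0 -0.021 100;-0.07 0.28 0.04 0 0 -0.021 100;-0.07 0.28 0.04 0 0 -0.021 100;-0.07 0.28 0.04 0 0 -0.021 100;-0.07 0.28 0.04 0 0 -0.021 100;-0.07 0.28 0.04 0 0 -0.021 100;-0.07 0.28 0.04 0 0 -0.021 100;-0.07 0.28 0.04 0 0 -0.021 100;-0.07 0.28 0.04 0 0 -0.021 100;0 0 0 0 0 0 100;0 0 0 0 0 0 100;0 0 0 0 0 0 100")

```text
time_s: 16.7
eef_pos: [485.0, 172.5, 288.8]
ee_rot: [-0.0, 0.129, 0.992, -0.0]
force: [0.7, -0.4, -0.0]
grip_width: 0.997
grip_force: 0.0
```

```bash
python3 f.py pot_1_mid 75 2; cat > g.py <<'E'
from h import *
st=sense(); p=capture("wrist"); im=p["pixels"]; print(st["eef_pos"].round(1))
cv2.imwrite("pics/w5.png",cv2.resize(im[200:384,156:356],(800,736))[:600])
for n in("glue_bottle_mid","pot_0_mid"):
  for b in boxes_of(p,n): print(n,b["confidence"],b["position"],atz(p,b["position"],114,st))
E
python3 g.py
```

```text
16.7 [485.  172.5 288.8]
0.46 [337.1, 141.1] [ 585.3 -193.7   75. ]
[485.3 172.  288.8]
glue_bottle_mid 0.96 [253.9, 239.9] [550.7 154.  114. ]
pot_0_mid 0.88 [251.3, 284.5] [606.8 135.8 114. ]
```

View pics/w5.png

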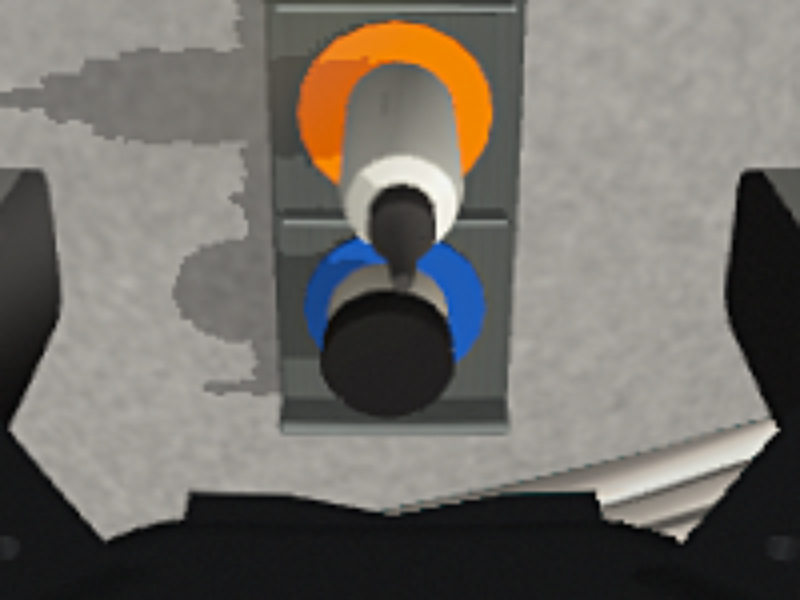

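View pics/t2.png

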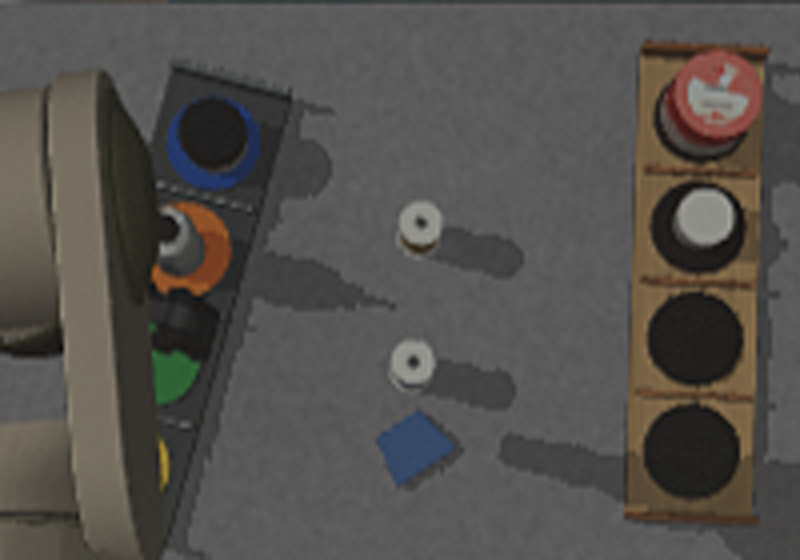

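```bash
python3 - <<'E'
from h import *
st=sense(); p=capture("wrist"); t=capture("top")
print("pot1",atz(t,(336.5,144.25),79))
for n,u,z in(("shoulder",(403,205),131),("tip",(402,282),169),("foot near edge",(400,63),58),("pot0",(388,353),93),("oL",(396,108),58),("bL",(396,308),58)): print(n,atz(p,(156+u[0]/4,200+u[1]/4),z,st))
E
```

```text
pot1 [ 576.2 -191.1   79. ]
shoulder [557.1 155.6 131. ]
tip [558.3 154.7 169. ]
foot near edge [543.7 158.9  58. ]
pot0 [626.6 132.8  93. ]
oL [558.4 153.6  58. ]
bL [631.5 134.2  58. ]
```

Both placed pots are well centred. In the wrist view the glue's shoulder (403,205) and nozzle tip (402,282) agree on an axis at about (558,155). I'll grasp with TCP at z = 120, which leaves the palm 6 mm above the nozzle.

>>> drive_tool(commands="0.25 -0.06 0 0 0 0 100;0.25 -0.06 0 0 0 0 100;0.23 -0.05 0 0 0 0 100;0 0 -0.1 0 0 0 100;0 0 -0.3 0 0 0 100;0 0 -0.3 0 0 0 100;0 0 -0.3 0 0 0 100;0 0 -0.3 0 0 0 100;0 0 -0.2 0 0 0 100;0 0 -0.12 0 0 0 100;0 0 -0.06 0 0 0 100;0 0 0 0 0 0 100;0 0 0 0 0 0 100")

```text
time_s: 18.13
eef_pos: [558.3, 155.9, 121.9]
ee_rot: [0.0, 0.13, 0.992, 0.0]
force: [-0.1, 0.5, -0.0]
grip_width: 1.004
grip_force: 0.0
```

>>> drive_tool(commands="0 0 0 0 0 0 80;0 0 0 0 0 0 65;0 0 0 0 0 0 55;0 0 0 0 0 0 47;0 0 0 0 0 0 42;0 0 0 0 0 0 37;0 0 0 0 0 0 32;0 0 0 0 0 0 25;0 0 0 0 0 0 25;0 0 0 0 0 0 25;0 0 0 0 0 0 25", force=35)

```text
time_s: 19.05
eef_pos: [558.4, 155.9, 121.7]
ee_rot: [0.0, 0.129, 0.992, 0.0]
force: [-1.0, -1.2, 6.2]
grip_width: 0.386
grip_force: 34.9
```

>>> drive_tool(commands="0 0 0.1 0 0 0 25;0 0 0.2 0 0 0 25;0 0 0.3 0 0 0 25;0 0 0.3 0 0 0 25;0 0 0.1 0 0 0 25;-0.02 -0.13 0 0 0 0.01 25;-0.04 -0.25 0 0 0 0.02 25;-0.044 -0.26 0 0 0 0.021 25;-0.044 -0.26 0 0 0 0.021 25;-0.044 -0.26 0 0 0 0.021 25;-0.044 -0.26 0 0 0 0.021 25;-0.044 -0.26 0 0 0 0.021 25;-0.044 -0.26 0 0 0 0.021 25;-0.044 -0.26 0 0 0 0.021 25;-0.044 -0.26 0 0 0 0.021 25;-0.044 -0.26 0 0 0 0.021 25;-0.04 -0.25 0 0 0 0.021 25;-0.04 -0.25 0 0 0 0.02 25;-0.03 -0.2 0 0 0 0.01 25;0 0 0 0 0 0 25")

```text
time_s: 20.72
eef_pos: [500.8, -189.0, 220.8]
ee_rot: [-0.0, 0.025, 1.0, -0.0]
force: [0.2, 1.0, -0.5]
grip_width: 0.386
grip_force: 35.0
```

>>> drive_tool(commands="0 0 0 0 0 0 25;0 0 0 0 0 0 25")

```text
time_s: 20.88
eef_pos: [501.4, -185.5, 221.0]
ee_rot: [-0.0, 0.024, 1.0, 0.0]
force: [-0.9, 0.6, 0.5]
grip_width: 0.385
grip_force: 35.0
```

```bash
python3 e.py 6
```

```text
20.8833 [ 501.4 -185.5  221. ] [-0.     0.024  1.     0.   ] 0.3849510995460523
[446  72  66 222 533] [484.9 182.9] [513.  107.8  55. ]
[ 220   76   65   63 3175] [251.7 106.9] [ 426.5 -184.5   55. ]
[ 93 123  25  57 210] [112.6 146.4] [ 454.3 -333.5   55. ]
[  77  128   29   81 1521] [ 89.9 161.5] [ 468.  -365.1   55. ]
[ 222  151   60   36 1128] [246.2 166.7] [ 485.4 -192.9   55. ]
[   24   234   461   150 39390] [256.3 332.3] [ 697.7 -192.3   55. ]
[477 257  27  32 616] [490.2 272.9] [653.3 161.7  55. ]
```

View pics/w6.png

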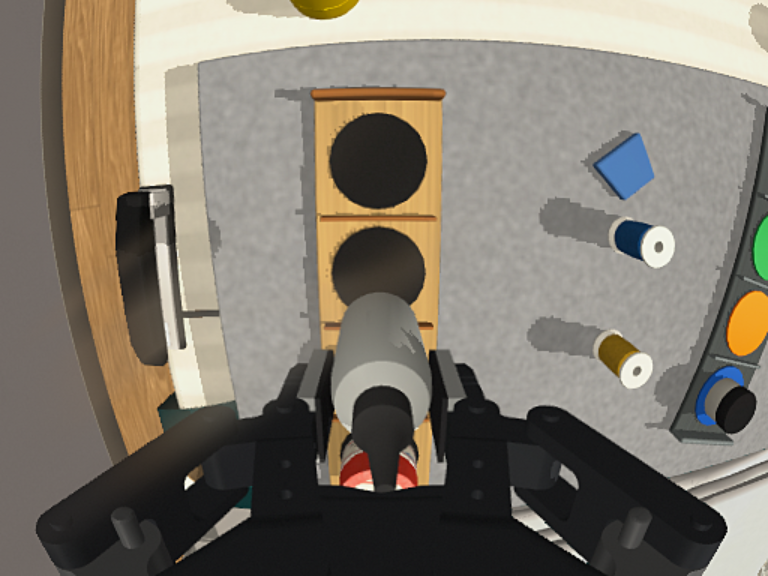

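The view shows the glue bottle held straight, with its pad at (379,270) just below. I'll lower it.

>>> drive_tool(commands="0.004 -0.013 -0.15 0 0 0 25;0 0 -0.25 0 0 0 25;0 0 -0.25 0 0 0 25;0 0 -0.18 0 0 0 25;0 0 -0.1 0 0 0 25;0 0 -0.05 0 0 0 25;0 0 -0.02 0 0 0 25;0 0 -0.01 0 0 0 25;0 0 0 0 0 0 25;0 0 0 0 0 0 25;0 0 0 0 0 0 25;0 0 0 0 0 0 25")

```text
time_s: 21.93
eef_pos: [502.5, -187.3, 121.7]
ee_rot: [0.001, 0.024, 1.0, -0.0]
force: [-1.7, 2.8, 6.8]
grip_width: 0.382
grip_force: 35.6
```

>>> drive_tool(commands="0 0 0 0 0 0 40;0 0 0 0 0 0 43;0 0 0 0 0 0 46;0 0 0 0 0 0 52;0 0 0 0 0 0 60;0 0 0 0 0 0 75;0 0 0 0 0 0 100;0 0 0 0 0 0 100;0 0 0 0 0 0 100;0 0 0.1 0 0 0 100;0 0 0.2 0 0 0 100;0 0 0.3 0 0 0 100;0 0 0.4 0 0 0 100;0 0 0.4 0 0 0 100;0 0 0 0 0 0 100;0 0 0 0 0 0 100")

```text
time_s: 23.27
eef_pos: [502.4, -187.7, 263.0]
ee_rot: [0.002, 0.024, 1.0, -0.001]
force: [-0.4, -0.3, -1.3]
grip_width: 0.998
grip_force: 0.0
```

>>> drive_tool(commands="0.057 0.281 0 0 0 -0.023 100;0.057 0.281 0 0 0 -0.023 100;0.057 0.281 0 0 0 -0.023 100;0.057 0.281 0 0 0 -0.023 100;0.057 0.281 0 0 0 -0.023 100;0.057 0.281 0 0 0 -0.023 100;0.057 0.281 0 0 0 -0.023 100;0.057 0.281 0 0 0 -0.023 100;0.057 0.281 0 0 0 -0.023 100;0.057 0.281 0 0 0 -0.023 100;0.057 0.281 0 0 0 -0.023 100;0.057 0.281 0 0 0 -0.023 100;0 0 0 0 0 0 100;0 0 0 0 0 0 100;0 0 0 0 0 0 100")

```text
time_s: 24.52
eef_pos: [570.0, 149.4, 259.5]
ee_rot: [-0.001, 0.132, 0.991, -0.0]
force: [-0.4, -0.3, -0.7]
grip_width: 0.999
grip_force: 0.0
```

```bash
python3 f.py glue_bottle_mid 130 3; sed 's/w5/w7/;s/200:384,156:356/150:300,156:356/;s/(800,736)/(800,600)/' g.py > g2.py; python3 g2.py
```

```text
24.5167 [570.  149.4 259.5]
0.45 [337.9, 169.5] [ 502.8 -182.6  130. ]
[570.2 148.8 260. ]
glue_bottle_mid 0.77 [9.7, 197.3] [ 500.8 -147.6  114. ]
pot_0_mid 0.78 [251.9, 233.8] [615.9 133.8 114. ]
```

View pics/w7.png

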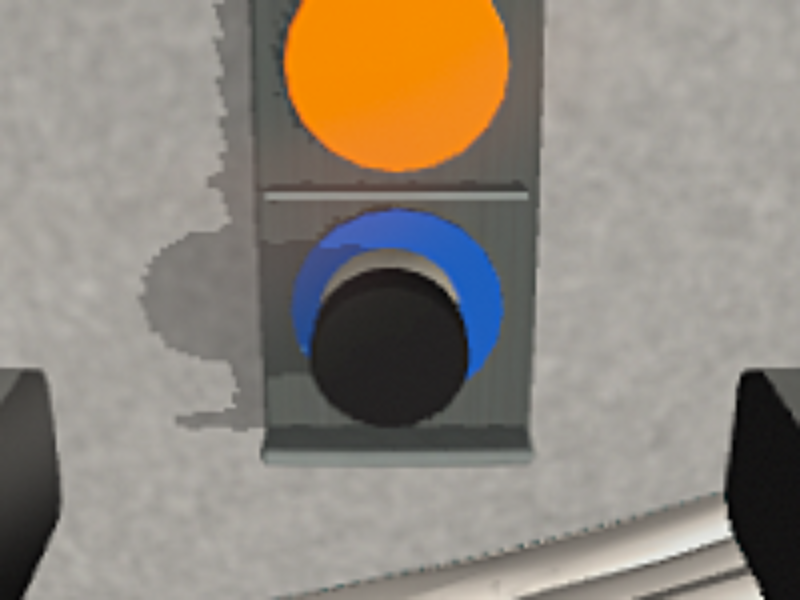

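View pics/t3.png

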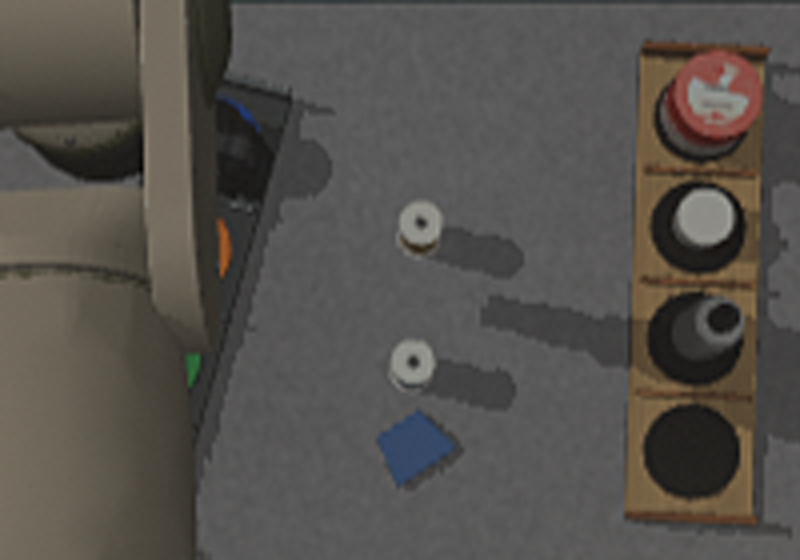

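```bash
python3 - <<'E'
from h import *
st=sense(); p=capture("wrist"); t=capture("top")
print("glue",atz(t,(341.25,170),169),atz(t,(160+717/4,90+325/4),131))
for n,u,z in(("pot0",(390,352),93),("far edge",(390,428),93),("bL",(397,311),58)): print(n,atz(p,(156+u[0]/4,150+u[1]/4),z,st))
E
```

```text
glue [ 496.2 -182.1  169. ] [ 498.3 -185.6  131. ]
pot0 [630.2 131.7  93. ]
far edge [652.6 125.7  93. ]
bL [633.1 133.1  58. ]
```

The glue stands upright on its pad. In the wrist view the black lid's centre is at (390,352), which is about (630,132). I'll grasp it.

>>> drive_tool(commands="0.2 -0.06 -0.1 0 0 0 100;0.2 -0.06 -0.1 0 0 0 100;0.19 -0.055 -0.1 0 0 0 100;0 0 -0.3 0 0 0 100;0 0 -0.3 0 0 0 100;0 0 -0.3 0 0 0 100;0 0 -0.25 0 0 0 100;0 0 -0.2 0 0 0 100;0 0 -0.1 0 0 0 100;0 0 -0.05 0 0 0 100;0 0 0 0 0 0 100;0 0 0 0 0 0 100")

```text
time_s: 25.87
eef_pos: [629.9, 132.3, 81.5]
ee_rot: [0.001, 0.132, 0.991, 0.0]
force: [0.3, 0.1, 0.1]
grip_width: 1.001
grip_force: 0.0
```

>>> drive_tool(commands="0 0 0 0 0 0 80;0 0 0 0 0 0 65;0 0 0 0 0 0 55;0 0 0 0 0 0 47;0 0 0 0 0 0 42;0 0 0 0 0 0 37;0 0 0 0 0 0 30;0 0 0 0 0 0 30;0 0 0 0 0 0 30", force=35)

```text
time_s: 26.62
eef_pos: [629.6, 132.4, 81.2]
ee_rot: [0.001, 0.132, 0.991, 0.0]
force: [-0.9, 0.5, 6.0]
grip_width: 0.502
grip_force: 35.5
```

>>> drive_tool(commands="0 0 0.2 0 0 0 30;0 0 0.35 0 0 0 30;0 0 0.35 0 0 0 30;0 0 0.35 0 0 0 30;0 0 0.35 0 0 0 30;-0.16 -0.24 0 0 0 0.021 30;-0.16 -0.24 0 0 0 0.021 30;-0.16 -0.24 0 0 0 0.021 30;-0.16 -0.24 0 0 0 0.021 30;-0.16 -0.24 0 0 0 0.021 30;-0.16 -0.24 0 0 0 0.021 30;-0.16 -0.24 0 0 0 0.021 30;-0.16 -0.24 0 0 0 0.021 30;-0.16 -0.24 0 0 0 0.021 30;-0.16 -0.24 0 0 0 0.021 30;-0.16 -0.24 0 0 0 0.021 30;-0.16 -0.24 0 0 0 0.021 30;-0.12 -0.28 0 0 0 0.024 30;0 0 0 0 0 0 30;0 0 0 0 0 0 30")

```text
time_s: 28.28
eef_pos: [424.8, -184.6, 240.3]
ee_rot: [-0.0, 0.025, 1.0, 0.0]
force: [-1.1, 0.2, -1.2]
grip_width: 0.505
grip_force: 35.8
```

>>> drive_tool(commands="0 0 0 0 0 0 30;0 0 0 0 0 0 30")

```text
time_s: 28.45
eef_pos: [425.6, -182.9, 240.2]
ee_rot: [-0.0, 0.023, 1.0, 0.0]
force: [0.7, -0.0, -0.2]
grip_width: 0.503
grip_force: 35.8
```

```bash
python3 e.py 8
```

```text
28.45 [ 425.6 -182.9  240.2] [-0.     0.023  1.     0.   ] 0.5026568635577026
[   17   125   488   259 45537] [254.3 322.9] [ 621.9 -192.1   55. ]
[ 225  150   57   38 1080] [247.4 165.1] [ 411.6 -189.8   55. ]
```

View pics/w8.png

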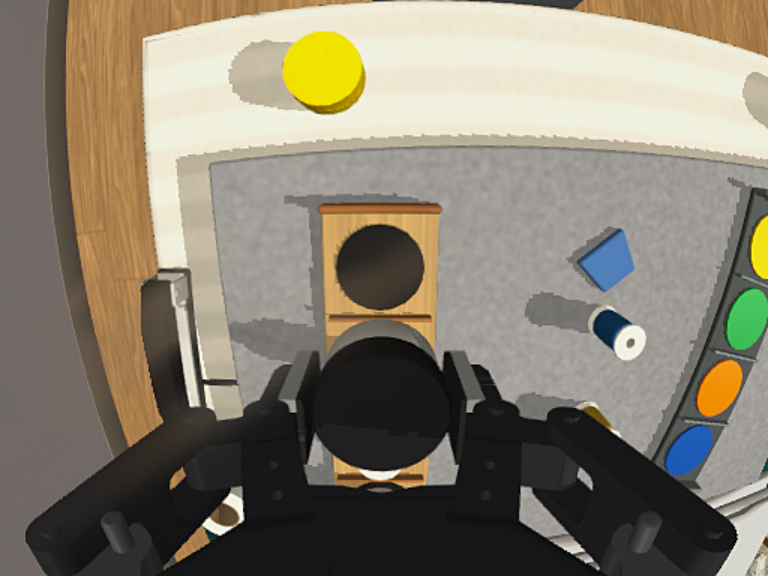

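```bash
python3 - <<'E'
from h import *
st=sense(); p=capture("wrist")
print(st["eef_pos"].round(1),atz(p,(380/1.5,268/1.5),55,st),atz(p,(381/1.5,405/1.5),253,st))
E
```

```text
[ 425.7 -182.9  240.2] [ 426.6 -184.2   55. ] [ 422.  -183.5  253. ]
```

The pad is at (380,268), world (426.6,-184.2), and the pot is held level. I'll lower it.

>>> drive_tool(commands="0.021 -0.013 -0.2 0 0 0 30;0 0 -0.3 0 0 0 30;0 0 -0.35 0 0 0 30;0 0 -0.3 0 0 0 30;0 0 -0.2 0 0 0 30;0 0 -0.12 0 0 0 30;0 0 -0.07 0 0 0 30;0 0 -0.04 0 0 0 30;0 0 -0.02 0 0 0 30;0 0 0 0 0 0 30;0 0 0 0 0 0 30;0 0 0 0 0 0 30")

```text
time_s: 29.55
eef_pos: [428.0, -185.1, 81.1]
ee_rot: [0.001, 0.024, 1.0, -0.0]
force: [-0.1, 2.2, 5.3]
grip_width: 0.5
grip_force: 36.1
```

Contact is made, so I'll release, rise, and back off toward the robot for a look at the whole rack.

>>> drive_tool(commands="0 0 0 0 0 0 53;0 0 0 0 0 0 57;0 0 0 0 0 0 62;0 0 0 0 0 0 75;0 0 0 0 0 0 100;0 0 0 0 0 0 100;0 0 0 0 0 0 100;0 0 0.1 0 0 0 100;0 0 0.3 0 0 0 100;0 0 0.4 0 0 0 100;0 0 0.4 0 0 0 100;0 0.2 0.4 0 0 0 100;0 0.4 0.1 0 0 0 100;0 0.4 0.1 0 0 0 100;0 0.4 0 0 0 0 100;0 0.4 0 0 0 0 100;0 0.3 0 0 0 0 100;0 0 0 0 0 0 100;0 0 0 0 0 0 100")

```text
time_s: 31.13
eef_pos: [427.2, 24.7, 258.3]
ee_rot: [0.0, 0.022, 1.0, -0.0]
force: [-0.1, -1.7, 1.1]
grip_width: 0.999
grip_force: 0.0
```

```bash
python3 - <<'E'
from h import *
st=sense(); print(st["eef_pos"]); p=capture("top")
for n,z in(("pot_0_mid",85),("pot_1_mid",75),("pot_2_mid",103),("glue_bottle_mid",130)):
    for b in boxes_of(p,n)[:3]: print(n,round(b["confidence"],2),b["position"],atz(p,b["position"],z))
cv2.imwrite("pics/t4.png",cv2.resize(p["pixels"][95:220,300:370],None,fx=4.8,fy=4.8,interpolation=cv2.INTER_CUBIC))
E
```

```text
[427.2159689   24.7245515  258.29286676]
pot_0_mid 0.57 [335.0, 200.3] [ 429.7 -183.4   85. ]
pot_1_mid 0.55 [337.3, 140.7] [ 586.4 -194.2   75. ]
pot_2_mid 0.92 [156.4, 261.0] [277.5 265.5 103. ]
pot_2_mid 0.9 [339.6, 112.4] [ 653.9 -195.4  103. ]
pot_2_mid 0.73 [343.5, 259.7] [ 281.5 -198.2  103. ]
```

View pics/t4.png

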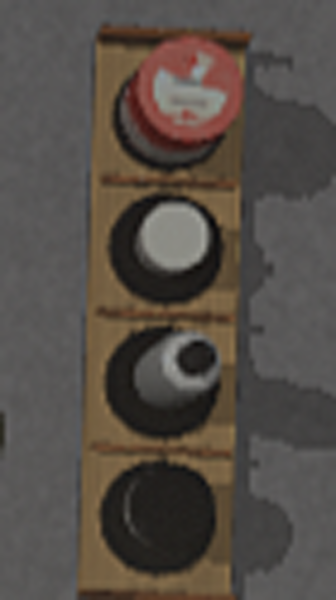

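```bash
python3 - <<'E'
from h import *
p=capture("top"); f=192/np.tan(np.radians(p["fov_y"])/2); A=rot(np.array(p["attitude"]))
print("shoulder meas",atz(p,(300+190/4.8,95+360/4.8),129),"pot1",atz(p,(300+175/4.8,95+236/4.8),79),"red",atz(p,(300+190/4.8,95+90/4.8),105))
for P in((501.7,-187.4,129),(501.7,-187.4,167),(426.5,-184,90),(576.3,-190.8,79),(651,-194.3,105)):
    c=A.T@(np.array(P)-p["position"]); u=np.array([p["cx"],p["cy"]])+f*c[:2]/c[2]; print(P,((u-[300,95])*4.8).round(0))
im=p["pixels"][190:215,318:350].astype(float)
cv2.imwrite("pics/t5.png",cv2.resize(np.clip(p["pixels"][155:220,315:355].astype(float)*2.8,0,255).astype(np.uint8),None,fx=9,fy=9,interpolation=cv2.INTER_CUBIC))
E
```

```text
shoulder meas [ 501.7 -186.9  129. ] pot1 [ 576.4 -191.    79. ] red [ 649.8 -194.8  105. ]
(501.7, -187.4, 129) [191. 360.]
(501.7, -187.4, 167) [208. 349.]
(426.5, -184, 90) [171. 511.]
(576.3, -190.8, 79) [175. 236.]
(651, -194.3, 105) [189.  88.]
```

View pics/t5.png

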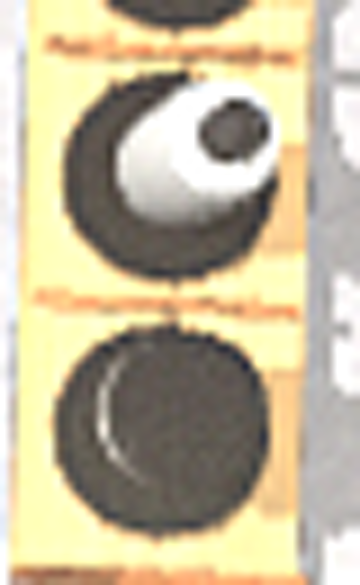

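All four stand upright within about 2 mm of their pad centres, and the gripper is clear.

```bash
python3 -c "
from rig import *
print(finish_job())"
```

```text
the job is handed in; nothing more can be done
None
```

I moved all four to the wooden rack in reverse order and handed the job in at about 31 s. From nearest to farthest they are the black-lid pot, the glue bottle, the white pot and the red-lid pot. All stand upright and let go, measured within about 2 mm of their pad centres except the black-lid pot, which looked centred but was only checked roughly.

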